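# Click a battery into its charger dock and start the charge

## Task

Stand the black battery pack in the bay of the grey charger dock and press it straight down until its clip snaps and it sits fully home, then press the green charge button until it clicks and let it go. The dock's parts break if forced: feel for each click and ease off, never leaning on the battery, the dock or the button much harder than the click needs. Leave the other things lying about where they are.

Things in the scene. Friction and masses are not known exactly. Their poses are not given: they have to be found in the camera images.
- battery: Loose black battery pack with an orange band, 0.3 to 0.42 kg, 80 mm tall (all sizes in mm), standing upright. Stem: 50 (x) x 36 (y), from the bottom to 46 up, with a round rib (bulging 3, 24 long) across the middle of both y faces, 14 above the bottom. Head, the part to grip: 62 (x) x 50 (y), 46 to 80 up. Origin: centre of the underside; z up. Same both ways round (yaw, yaw + pi)
- battery_top (a point): Centre of the battery's flat top, 80 mm above its underside; axes as the battery's. Caught on the clip before it snaps, the top is about 110 above the bench; seated, about 102 (both up to 5 more or less, with the bay's floor)
- dock: Grey charger dock screwed to the bench, 150 (x) x 110 (y) x 60 mm tall; the bay is towards its +x side, the button towards its -x side. Origin: on the underside, in the middle of its width (y) and 85 from its -x end; x and y axes along its sides; z up
- bay_mouth (a point): Centre of the bay's mouth, level with the dock's flat top, 20 mm along +x from the dock's origin; axes as the dock's. The bay is a straight-down socket, 53 (x) x 39 (y): 1.5 clear of the stem on each side, with a 6 wide 45 degree lead-in and a 28 wide slot in the middle of each y wall that lets the ribs through. Nothing stands above the flat top but the button
- bay_floor (a point): Middle of the bay's cushioned floor as designed, 38 mm below the mouth. The real floor, and the clip with it, lie up to 5 higher or lower from dock to dock (this point does not show it). The clip's rollers stop the ribs when the battery is 8 above the floor; pressed on, the battery resists with up to 9 to 14 N some 3 further, then less, and 6.5 after first touch it snaps past, onto the floor
- clip_l (a joint): How far the clip's sprung white roller in the bay's +y wall is pushed outwards, m: 0 = free or the battery only caught on it, rising to 0.0027 as a rib passes, then about 0.002 while the battery is seated, more or less by the play if it stands off-centre (it goes on pressing the rib down and holds the battery)
- clip_r (a joint): The same for the roller in the bay's -y wall
- button_panel (a point): Point on the dock's flat top (60 mm above the bench) under the centre of the charge button, 70 towards -x from the bay's centre. The button's green cap, 26 across, sits in a dark bezel 36 across; the cap's flat top stands about 15 above this point, but up to 5 more or less from dock to dock (this point does not show it; the bezel's rim is always 8 below the cap's top)
- charge_button (a joint): Travel of the charge button in m: 0 = up, positive = pressed straight down, hard stop at 0.005. A snap dome: about 8 to 11 N is needed near 1.8 mm, then it clicks through and the resistance falls to about 4 to 5 N at the end of its travel, where it is made; it springs back up when let go
- glue: bystander: white glue bottle, 60 mm across, 170 tall; origin at the centre of its underside
- tape: bystander: yellow tape measure, 70 x 40 x 64 mm tall; origin at the centre of its underside
- offcut: bystander: brown wood offcut, 160 x 45 x 19 mm thick; origin at the centre of its underside
- maple_block: bystander: pale wood block, 90 x 60 x 35 mm tall; origin at the centre of its underside
- driver: bystander: screwdriver with orange handle, lying, about 200 mm long; origin at its underside
- screw_cup: bystander: open steel cup, 70 mm across, 60 tall; origin at the centre of its underside
There are look-alikes about, which are no part of the job. What is shaped like the battery but red is not meant. What is shaped like the dock but orange is not meant.

How it is judged:
By the outcome, as a careful person would: the job done as asked, in the order asked, and still so for the second after the job is handed in, with the robot touching nothing.
It also fails if it takes over 64 s, if anything falls off the work surface, if the arm or the gripper's body presses on something with over 40 N, if the wrist force passes 120 N, or if a joint passes its speed limit or range.

## Robot

A 6-joint arm with a two-finger parallel gripper is mounted at the origin on the work surface. World frame = base frame: x ahead of the robot, y to its left, z up, the work surface at z = 0. Lengths are in m, angles in rad, forces in N, time in s.
With the tool pointing down it reaches from about 0.375 to 0.9 m from the base axis. Payload 3.1 kg.
Tool frame: the origin (TCP) lies between the finger pads; the fingertips stand manip.finger_overhang ahead of it and the grasp point (between the pads) lies 5 mm behind it (manip.finger_overhang is the distance from the TCP to the fingertips, in m); z points along the fingers, y is the line along which they close (so a half turn about z gives the same grasp; the last joint's range is limited). The gripper opens to 85 mm and grips with 20 to 120 N. Pads are 22 mm wide; open, the fingers measure 114 mm over their backs; the gripper's body (76 mm by 85 mm) begins 54 mm behind the grasp point. The pads swing forward as they close: fully open they stand 13 mm farther back than shut.
Start: joints at [-1.508, 0.527, 1.433, -0, 1.181, -0.178], TCP at [0.149, -0.607, 0.245] pointing down, gripper open.
Joint ranges: [-3.08, 3.08], [-0.75, 2.2], [0.22, 2.44], [-1.43, 4.57], [0, 2.65], [-2.85, 2.85]. Speed limits (rad/s): [2.79, 2.79, 3.14, 3.14, 3.14, 3.14].

## Interface

Orientations are given as a unit quaternion [x, y, z, w].
In Python, from station import manip gives the robot as it stands.
- The arm moves only by the tool drive_tool, never from a script. Its argument "plan" is a list of rows, each a list of 7 numbers: the shift along the tool's x, y, z in m, then the turn, a rotation vector about the tool's x, y, z in degrees, then the opening, from -1 (shut) to 1 (fully open). In form: [[x, y, z, wx, wy, wz, gripper], ...]. A call has 1 to 10 rows; each row shifts and turns the commanded pose from where the row before left it, along the tool's axes as they then stand; what a row does not reach is not made up. A row lasts 1/10 s, in which the tool goes at most 50 mm and 8.59 degrees, less where a joint would pass 70% of its speed; a pose out of reach is approached as far as the arm can. A call is refused whole if a number of a shift passes 0.05 or a number of a turn 8.59, either way. A call with a gripper value outside its range is refused whole. The fingers move at their own pace and stop on an object; "newtons" is the grip in N (left out, the last holds). Time passes only in rows, so rows that do not move let the fingers close. It gives the time, the measured TCP pose, the force, the opening and the grip force at its end, in the units of the state.
- manip.sense(): the state, without advancing time (a new reading comes with each control period).
- manip.snapshot(name): name is "scene" or "top" or "wrist"; returns a dict with "image" (384x512x3 uint8, red, green, blue), "z_map" (384x512 float32, m along the optical axis (not along the pixel's ray), 0 where there is no reading), "fov_y" (degrees; the focal length in pixels is half the picture's height over the tangent of half this angle, whatever the lens; pixels are square), "cx", "cy" (the principal point, pixels), "extrinsics" (4x4, takes a point from camera to world coordinates); the wrist camera has in their place "mount" (4x4, takes a point from camera to tool coordinates, whose origin is the TCP and whose axes are the flange's). Camera axes: x right, y up, looking along -z (the intrinsics and any distortion apply to the point x, -y, -z); pixel columns grow to the right and rows downward; lengths in m; the calibration is good to about 2 mm. A picture is of the moment at which its call begins: read the wrist's pose just before it.
- manip.sign_off(): hands the job in; it is judged then, once.
The state is a dict: "t": time; "q": joint angles; "qd": joint speeds; "tau": joint torques, N m; "tcp_pos": TCP position; "tool_rot": TCP orientation; "force": force on the tool from outside, world axes, zero at the start; "ft_torque": the same for the moment, N m; "finger_gap": opening from 0.0 (shut) to 1.0 (fully open); "gripper_force": force on a finger pad.
Only numpy, scipy, OpenCV 4.12 (cv2) and the standard library are available. Lean on these libraries where they do the work, as an engineer would, in place of code of your own. Each camera call takes 0.05 s, during which the arm holds its last target. There are 200 camera calls.

## Working session

There is one attempt and no reset: what is moved stays moved. The work goes in short steps, Python scripts to look and compute and a tool call to move; the robot and the scene stay as the last step left them, time stands still between calls to the robot, and variables do not carry over. Pictures are saved under pics/ and viewed, at most 10 in all, crops included, and the job is handed in when it is done.

Besides the shell and the picture viewer there is one more tool, called after "Request:" by a JSON object that holds its "op" and its "data". drive_tool: Moves the arm, as the interface text tells. Its arguments: {"type":"object","properties":{"plan":{"type":"array"},"newtons":{"type":"number"}},"required":["plan"]}

```bash
mkdir -p pics; cat > h.py <<'E'
import numpy as np, cv2
from station import manip
def shot(n):
    s=manip.sense(); d=manip.snapshot(n); d=dict(d)
    if 'mount' in d:
        from scipy.spatial.transform import Rotation as R
        T=np.eye(4);T[:3,:3]=R.from_quat(s['tool_rot']).as_matrix();T[:3,3]=s['tcp_pos']
        d['extrinsics']=T@np.array(d['mount'])
    return d
def cloud(d):
    h,w=d['z_map'].shape;f=h/2/np.tan(np.radians(d['fov_y'])/2)
    v,u=np.mgrid[:h,:w];z=d['z_map']
    P=np.stack([(u-d['cx'])/f*z,-(v-d['cy'])/f*z,-z],-1)
    E=np.array(d['extrinsics']);return P@E[:3,:3].T+E[:3,3]
def ray(d,u,v,h):
    H=d['z_map'].shape[0];f=H/2/np.tan(np.radians(d['fov_y'])/2)
    E=np.array(d['extrinsics']);r=E[:3,:3]@np.array([(u-d['cx'])/f,-(v-d['cy'])/f,-1])
    return E[:3,3]+r*(h-E[2,3])/r[2]
E
python3 - <<'E'
from h import *
for n in('scene','top','wrist'):
    d=shot(n);np.save(f'pics/{n}.npy',d,allow_pickle=True);cv2.imwrite(f'pics/{n}.png',d['image'][...,::-1])
    print(n,{k:v for k,v in d.items() if k not in('image','z_map')})
print(manip.sense(),manip.finger_overhang)
E
```

```text
scene {'fov_y': 42.375671748148655, 'cx': 259.7521991624449, 'cy': 198.14358193485674, 'extrinsics': array([[ 0.09978613, -0.55415233,  0.82641268,  1.70979979],
       [ 0.99496947,  0.04817719, -0.08783342, -0.12081589],
       [ 0.00885885,  0.83101995,  0.55617207,  0.88120787],
       [ 0.        ,  0.        ,  0.        ,  1.        ]])}
top {'fov_y': 45.385244851104, 'cx': 253.1658616136139, 'cy': 191.41883335685142, 'extrinsics': array([[-1.55132502e-02,  9.92177538e-01, -1.23867158e-01,
         3.80714347e-01],
       [-9.99840610e-01, -1.42982708e-02,  1.06917316e-02,
        -8.42557500e-04],
       [ 8.83700974e-03,  1.24013279e-01,  9.92241208e-01,
         1.27154923e+00],
       [ 0.00000000e+00,  0.00000000e+00,  0.00000000e+00,
         1.00000000e+00]])}
wrist {'fov_y': 62.07238354106, 'cx': 261.90220413772715, 'cy': 198.4644234216577, 'mount': array([[-1.26667426e-03,  9.66014964e-01,  2.58483045e-01,
         6.45197936e-02],
       [ 9.99998894e-01,  1.02231742e-03,  1.07975725e-03,
        -2.09285121e-05],
       [ 7.78809942e-04,  2.58484127e-01, -9.66015191
[... 365 characters left out ...]
.        ]])}
{'t': 0.15, 'q': array([-1.50851233e+00,  5.28284619e-01,  1.43361378e+00, -1.16546919e-05,
        1.18139615e+00, -1.78512349e-01]), 'qd': array([-0.00074488, -0.00253406, -0.00475907,  0.00107323, -0.00147454,
       -0.00203321]), 'tau': array([ 2.73291380e-04, -4.42744017e+01, -1.78276384e+01, -2.11073293e-04,
        5.63536960e-03,  6.44275161e-06]), 'tcp_pos': array([ 0.14903228, -0.60642809,  0.24453689]), 'tool_rot': array([ 9.92760265e-01,  1.20109666e-01,  4.40441306e-05, -8.49823306e-04]), 'force': array([-1.0419001 ,  0.3731365 , -0.13833947]), 'ft_torque': array([ 0.03371188, -0.00171387,  0.0174664 ]), 'gripper_force': 0.0, 'finger_gap': 1.002002148430819} 0.014
```

View pics/top.png

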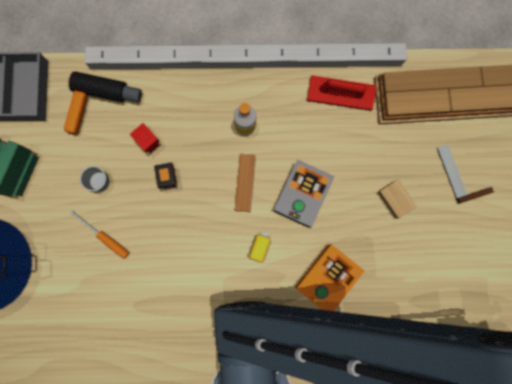

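View pics/scene.png

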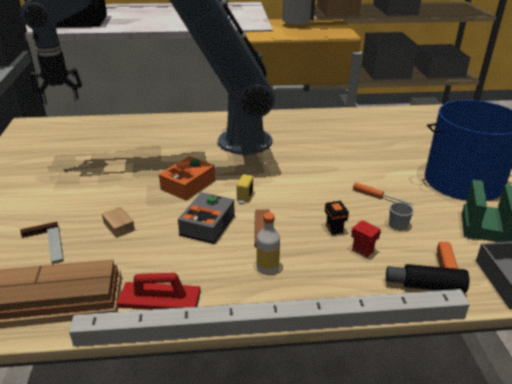

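The top view shows the battery at about (165,176) and the grey dock at (303,193), with its green button at (299,206) and bay near (310,182). The red and orange look-alikes are at (145,138) and (330,278). The scene view agrees. Next I'll measure.

```bash
python3 - <<'E'
from h import *
d=np.load('pics/top.npy',allow_pickle=True).item();P=cloud(d)
def rect(m,name,h=None):
    m=cv2.morphologyEx(m.astype(np.uint8),cv2.MORPH_OPEN,np.ones((2,2)))
    v,u=np.nonzero(m); p=P[v,u]
    if h is not None: p=np.array([ray(d,a,b,h) for a,b in zip(u,v)])
    (c,s,a)=cv2.minAreaRect((p[:,:2]*1000).astype(np.float32))
    print(name,len(u),'c',np.round(c,1),'size',np.round(s,1),'ang',round(a,2),'z med',np.round(np.median(P[v,u][:,2]),4),'mean',np.round(p.mean(0),4)); return p
Z=P[...,2];U=np.zeros(Z.shape,bool)
def win(u0,u1,v0,v1):
    w=U.copy();w[v0:v1,u0:u1]=1;return w
print('bench',np.median(Z[win(185,225,170,230)]))
w=win(145,190,158,195);rect(w&(Z>.07)&(Z<.09),'batt')
rect(w&(Z>.07)&(Z<.09),'battplane',.08)
w=win(265,340,150,235)
rect(w&(Z>.05)&(Z<.09),'dock');rect(w&(Z>.055)&(Z<.065),'docktop',.06)
hsv=cv2.cvtColor(d['image'],cv2.COLOR_RGB2HSV)
g=w&(hsv[...,0]>45)&(hsv[...,0]<85)&(hsv[...,1]>90)
rect(g,'button',.075)
v,u=np.nonzero(g);print('btn z',np.percentile(Z[v,u],[10,50,90]))
for n,uv in dict(glue=(245,120),offcut=(245,182),tape=(260,247),cup=(95,180),drv=(112,242)).items(): print(n,np.round(P[uv[1],uv[0]],3))
c=cv2.resize(d['image'][150:240,140:345],None,fx=3.9,fy=3.9,interpolation=cv2.INTER_CUBIC);cv2.imwrite('pics/c.png',c[...,::-1])
E
```

```text
bench -0.0011500377237406711
batt 452 c [576.2 216.9] size [58.9 47.8] ang 9.13 z med 0.0786 mean [0.5748 0.2158 0.0773]
battplane 452 c [574.2 215.4] size [63.2 50.5] ang 10.44 z med 0.0786 mean [0.5743 0.2153 0.08  ]
dock 1836 c [ 475.9 -128.3] size [124.9 292.7] ang 59.85 z med 0.0586 mean [ 0.5169 -0.1494  0.0625]
docktop 1502 c [ 524.6 -153. ] size [109.9 149.9] ang 64.05 z med 0.0586 mean [ 0.516  -0.1497  0.06  ]
button 77 c [ 487.9 -133.7] size [22.1 24.3] ang 43.81 z med 0.0699 mean [ 0.4883 -0.134   0.075 ]
btn z [0.06629653 0.07006835 0.07271131]
glue [0.71  0.005 0.121]
offcut [0.563 0.008 0.025]
tape [ 0.385 -0.029  0.062]
cup [0.578 0.426 0.002]
drv [0.405 0.369 0.021]
```

View pics/c.png

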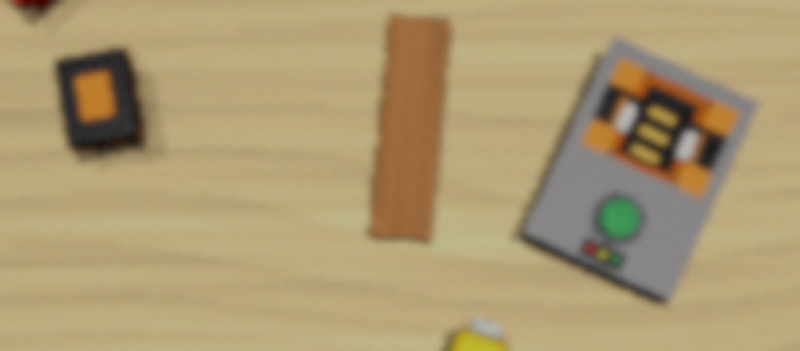

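The crop confirms the dock's bay at (660,130) with white rollers, and its button at (620,215). The battery is at (97,97), with its long side along world x. First estimates: battery at (0.574, 0.215) with yaw about 10°, and dock yaw about -26° with the bay at (0.552, -0.166). I'll move the wrist camera over the dock.

Request:
{"op": "drive_tool", "data": {"plan": [[0.031,-0.023,0,0,0,0,1],[0.031,-0.023,0,0,0,0,1],[0.031,-0.023,0,0,0,0,1],[0.031,-0.023,0,0,0,0,1],[0.031,-0.023,0,0,0,0,1],[0.031,-0.023,0,0,0,0,1],[0.031,-0.023,0,0,0,0,1],[0.031,-0.023,0,0,0,0,1],[0.031,-0.023,0,0,0,0,1],[0.031,-0.023,0,0,0,0,1]]}}

```text
t: 1.15
tcp_pos: [0.396, -0.3082, 0.2452]
tool_rot: [0.993, 0.12, -0.0, -0.0]
force: [0.8, -0.2, -0.1]
finger_gap: 0.998
gripper_force: 0.0
```

Request:
{"op": "drive_tool", "data": {"plan": [[0.031,-0.023,0,0,0,0,1],[0.031,-0.023,0,0,0,0,1],[0.031,-0.023,0,0,0,0,1],[0.031,-0.023,0,0,0,0,1],[0.031,-0.023,0,0,0,0,1],[0,0,0,0,0,8,1],[0,0,0,0,0,8,1],[0,0,0,0,0,8,1],[0,0,0,0,0,8,1],[0,0,0,0,0,8,1]]}}

```text
t: 2.15
tcp_pos: [0.5182, -0.1608, 0.245]
tool_rot: [0.973, -0.229, -0.0, -0.0]
force: [-0.2, 1.0, -0.1]
finger_gap: 1.004
gripper_force: 0.0
```

Request:
{"op": "drive_tool", "data": {"plan": [[0,0,0,0,0,0,1],[0,0,0,0,0,0,1]]}}

```text
t: 2.35
tcp_pos: [0.5182, -0.1609, 0.2451]
tool_rot: [0.974, -0.225, -0.0, -0.0]
force: [0.3, 0.4, -0.2]
finger_gap: 1.001
gripper_force: 0.0
```

```bash
python3 - <<'E'
from h import *
from scipy.spatial.transform import Rotation as R
s=manip.sense();print(s['t'],s['tcp_pos'],R.from_quat(s['tool_rot']).as_matrix().round(4))
d=shot('wrist');np.save('pics/wd.npy',d,allow_pickle=True);cv2.imwrite('pics/wd.png',d['image'][...,::-1])
P=cloud(d);Z=P[...,2]
print('zs',[round(float(np.percentile(Z[d['z_map']>0],q)),4) for q in(5,30,50,70,95)])
E
```

```text
2.35 [ 0.51824115 -0.16092407  0.24514553] [[ 8.985e-01 -4.390e-01 -4.000e-04]
 [-4.390e-01 -8.985e-01  2.000e-04]
 [-5.000e-04 -0.000e+00 -1.000e+00]]
zs [-0.0006, 0.0005, 0.0013, 0.0404, 0.3147]
```

View pics/wd.png

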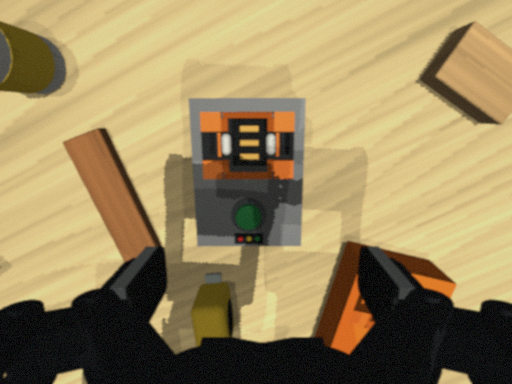

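The wrist view shows the grey dock with its top spanning columns 190–305 and rows 98–245. The bay's orange lead-in is around (248,145) and the button is at (248,216). The dock is nearly square with the tool.

```bash
cat > dock.py <<'E'
from h import *
d=np.load('pics/wd.npy',allow_pickle=True).item();P=cloud(d);Z=P[...,2]
hsv=cv2.cvtColor(d['image'],cv2.COLOR_RGB2HSV)
w=np.zeros(Z.shape,bool);w[85:260,175:320]=1
def rect(m,name,h):
    m=m.astype(np.uint8);n,l,st,_=cv2.connectedComponentsWithStats(m)
    v,u=np.nonzero(m)
    p=np.array([ray(d,a,b,h) for a,b in zip(u,v)])
    (c,s,a)=cv2.minAreaRect((p[:,:2]*1000).astype(np.float32))
    q=np.median(P[v,u],0)
    print(name,len(u),'px',u.min(),u.max(),v.min(),v.max(),'c',np.round(c,1),'size',np.round(s,1),'ang',round(a,2),'z',q[2].round(4))
m=w&(Z>.05)&(Z<.067)
print('top z',np.median(Z[m]))
rect(w&(Z>.05)&(Z<.09),'top',.06)
o=w&(hsv[...,0]<20)&(hsv[...,1]>120)&(hsv[...,2]>60)&(Z>.04);o[182:]=0
rect(o,'leadin',.06)
g=w&(hsv[...,0]>45)&(hsv[...,0]<85)&(hsv[...,1]>90);g[232:]=0
rect(g,'btn',.075)
v,u=np.nonzero(cv2.erode(g.astype(np.uint8),np.ones((7,7))));print('btn z',np.percentile(Z[v,u],[5,50,95]),len(u))
rr=w&(hsv[...,1]<40)&(hsv[...,2]>150);rr[:125]=0;rr[165:]=0
for sl in((0,248),(248,512)):
    k=rr.copy();k[:,:sl[0]]=0;k[:,sl[1]:]=0;v,u=np.nonzero(k);print('roller',u.mean(),v.mean(),np.median(Z[v,u]))
y=w&(hsv[...,0]>18)&(hsv[...,0]<32)&(hsv[...,1]>80)&(Z<.06)&(Z>0.0);y[:120]=0;y[168:]=0
v,u=np.nonzero(y);print('floor z',np.percentile(Z[v,u],[5,50,95]),len(u))
E
python3 dock.py
```

```text
top z 0.060518235606272064
top 12884 px 188 304 98 245 c [ 527.9 -149.5] size [110.2 149.1] ang 63.98 z 0.0606
leadin 2836 px 200 294 112 179 c [ 554.  -162.8] size [90.4 64.9] ang 63.89 z 0.0598
btn 555 px 233 288 135 229 c [ 526.4 -153.6] size [ 46.7 101. ] ang 42.78 z 0.0716
btn z [0.07083968 0.07191579 0.07289371] 266
roller 225.5448275862069 143.70344827586206 0.04316981843255807
roller 271.81159420289856 142.71014492753622 0.04314562853660303
floor z [0.00012664 0.00117043 0.02396011] 1589
```

Request:
{"op": "drive_tool", "data": {"plan": [[-0.0132,-0.0336,0,0,0,0,1],[-0.0132,-0.0336,0,0,0,0,1],[-0.0132,-0.0336,0,0,0,0,1],[-0.0132,-0.0336,0,0,0,0,1],[-0.0132,-0.0336,0,0,0,0,1],[-0.0132,-0.0336,0,0,0,0,1],[-0.0132,-0.0336,0,0,0,0,1],[-0.0132,-0.0336,0,0,0,0,1],[-0.0132,-0.0336,0,0,0,0,1],[-0.0132,-0.0336,0,0,0,0,1]]}}

```text
t: 3.4
tcp_pos: [0.5483, 0.2002, 0.2453]
tool_rot: [0.974, -0.226, 0.0, 0.0]
force: [-0.0, -0.2, 0.3]
finger_gap: 1.001
gripper_force: 0.0
```

Request:
{"op": "drive_tool", "data": {"plan": [[0,0,0,0,0,-7.3,1],[0,0,0,0,0,-7.3,1],[0,0,0,0,0,-7.3,1],[0,0,0,0,0,-7.3,1],[0,0,0,0,0,-7.3,1],[0,0,0,0,0,0,1],[0,0,0,0,0,0,1]]}}

```text
t: 4.1
tcp_pos: [0.5483, 0.1987, 0.2452]
tool_rot: [0.996, 0.089, -0.0, -0.0]
force: [-0.3, -0.9, -0.7]
finger_gap: 1.003
gripper_force: 0.0
```

```bash
python3 - <<'E'
from h import *
from scipy.spatial.transform import Rotation as R
s=manip.sense();M=R.from_quat(s['tool_rot']).as_matrix();print(s['t'],s['tcp_pos'],M.round(4))
d=shot('wrist');np.save('pics/wb.npy',d,allow_pickle=True);cv2.imwrite('pics/wb.png',d['image'][...,::-1])
P=cloud(d);Z=P[...,2]
m=(Z>.072)&(Z<.09)&(d['z_map']>0);m[:, :150]=0;m[:,360:]=0;m[250:]=0
n,l,st,_=cv2.connectedComponentsWithStats(m.astype(np.uint8));k=1+st[1:,4].argmax();v,u=np.nonzero(l==k)
p=np.array([ray(d,a,b,.08) for a,b in zip(u,v)])[:,:2]
c,sz,a=cv2.minAreaRect((p*1000).astype(np.float32))
print('px',u.min(),u.max(),v.min(),v.max(),c,sz,a,'z',np.median(Z[v,u]),p.mean(0))
dl=np.array([*(np.array(c)/1000-s['tcp_pos'][:2]),0]);print('tool delta',M.T@dl,'yaw tool',np.degrees(np.arctan2(M[1,0],M[0,0])))
E
```

```text
4.1 [0.54828333 0.19872018 0.24523572] [[ 9.842e-01  1.770e-01 -2.000e-04]
 [ 1.770e-01 -9.842e-01 -0.000e+00]
 [-2.000e-04 -0.000e+00 -1.000e+00]]
px 218 272 114 181 (578.1923828125, 220.1129608154297) (60.96782684326172, 49.56078338623047) 10.122249603271484 z 0.08050464691223691 [0.57917262 0.22020699]
tool delta [ 3.32232536e-02 -1.57612899e-02 -5.40686075e-06] yaw tool 10.194749714590033
```

View pics/wb.png

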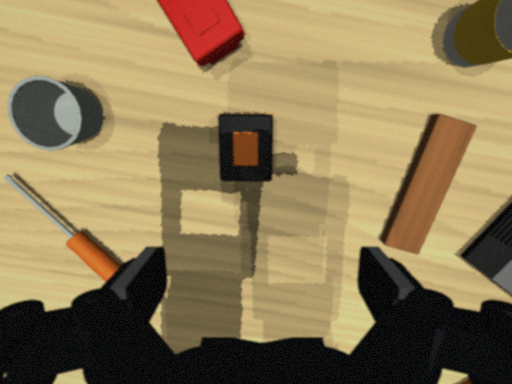

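The battery is at (245,147), square with the tool, with its top at 0.0805, so size and height check out. I'll descend and grip.

Request:
{"op": "drive_tool", "data": {"plan": [[0.0335,-0.0158,0,0,0,0,1],[0,0,0.03,0,0,0,1],[0,0,0.04,0,0,0,1],[0,0,0.04,0,0,0,1],[0,0,0.03,0,0,0,1],[0,0,0.02,0,0,0,1],[0,0,0.014,0,0,0,1],[0,0,0.008,0,0,0,1],[0,0,0,0,0,0,1]]}}

```text
t: 5.05
tcp_pos: [0.5782, 0.2202, 0.0627]
tool_rot: [0.996, 0.09, -0.001, 0.0]
force: [-0.3, 0.3, -0.7]
finger_gap: 0.997
gripper_force: 0.0
```

Request:
{"op": "drive_tool", "data": {"plan": [[0,0,0,0,0,0,-0.1],[0,0,0,0,0,0,-1],[0,0,0,0,0,0,-1],[0,0,0,0,0,0,-1],[0,0,0,0,0,0,-1],[0,0,0,0,0,0,-1]], "newtons": 70}}

```text
t: 5.65
tcp_pos: [0.5796, 0.2204, 0.0649]
tool_rot: [0.996, 0.09, 0.002, -0.0]
force: [0.9, -1.6, 6.4]
finger_gap: 0.573
gripper_force: 73.7
```

Request:
{"op": "drive_tool", "data": {"plan": [[0,0,-0.004,0,0,0,-1],[0,0,-0.016,0,0,0,-1],[0,0,-0.03,0,0,0,-1],[0,0,-0.04,0,0,0,-1],[0,0,-0.03,0,0,0,-1],[0,0,0,0,0,0,-1],[0,0,0,0,0,0,-1]]}}

```text
t: 6.35
tcp_pos: [0.5777, 0.2202, 0.1829]
tool_rot: [0.996, 0.09, -0.0, -0.0]
force: [0.1, -0.0, -4.0]
finger_gap: 0.568
gripper_force: 73.3
```

```bash
python3 - <<'E'
from h import *
from scipy.spatial.transform import Rotation as R
s=manip.sense();M=R.from_quat(s['tool_rot']).as_matrix();print(s['t'],s['tcp_pos'],M.round(4),s['force'],s['ft_torque'],s['finger_gap'])
d=shot('wrist');cv2.imwrite('pics/g.png',d['image'][...,::-1])
b=np.array([.5544-s['tcp_pos'][0],-.1627-s['tcp_pos'][1],0]);print(M.T@b)
E
```

```text
6.35 [0.5777138  0.22023097 0.18294596] [[ 9.839e-01  1.788e-01 -8.000e-04]
 [ 1.788e-01 -9.839e-01 -1.000e-04]
 [-8.000e-04 -1.000e-04 -1.000e+00]] [ 0.09858777 -0.02226213 -4.04299824] [0.00872703 0.0502487  0.00382294] 0.5679057649135876
[-9.13911605e-02  3.72595380e-01  4.18230193e-05]
```

View pics/g.png

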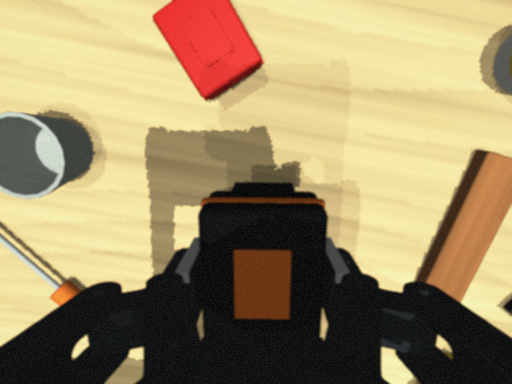

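The battery is held square: its top patch, at columns 233–292 and rows 249–320, is centred in the gripper. I'll carry it to the dock.

Request:
{"op": "drive_tool", "data": {"plan": [[-0.0091,0.0373,0,0,0,0,-1],[-0.0091,0.0373,0,0,0,0,-1],[-0.0091,0.0373,0,0,0,0,-1],[-0.0091,0.0373,0,0,0,0,-1],[-0.0091,0.0373,0,0,0,0,-1],[-0.0091,0.0373,0,0,0,0,-1],[-0.0091,0.0373,0,0,0,0,-1],[-0.0091,0.0373,0,0,0,0,-1],[-0.0091,0.0373,0,0,0,0,-1],[-0.0091,0.0373,0,0,0,0,-1]]}}

```text
t: 7.4
tcp_pos: [0.5537, -0.1637, 0.1806]
tool_rot: [0.996, 0.09, -0.002, -0.002]
force: [-0.2, -0.2, -3.4]
finger_gap: 0.575
gripper_force: 73.7
```

Request:
{"op": "drive_tool", "data": {"plan": [[0,0,0,0,0,7.3,-1],[0,0,0,0,0,7.3,-1],[0,0,0,0,0,7.3,-1],[0,0,0,0,0,7.2,-1],[0,0,0,0,0,7.2,-1],[0,0,0,0,0,0,-1],[0,0,0,0,0,0,-1],[0,0,0,0,0,0,-1]]}}

```text
t: 8.2
tcp_pos: [0.555, -0.1627, 0.1823]
tool_rot: [0.975, -0.224, -0.001, -0.0]
force: [0.2, 0.1, -3.0]
finger_gap: 0.573
gripper_force: 73.6
```

```bash
python3 - <<'E'
from h import *
from scipy.spatial.transform import Rotation as R
s=manip.sense();M=R.from_quat(s['tool_rot']).as_matrix();print(s['t'],s['tcp_pos'],'yaw',np.degrees(np.arctan2(M[1,0],M[0,0])),M[:,2],s['force'],s['ft_torque'])
b=np.array([.5544-s['tcp_pos'][0],-.1627-s['tcp_pos'][1],0]);print('to bay',(M.T@b).round(4))
def patch(d,win,h):
    q=cv2.cvtColor(d['image'],cv2.COLOR_RGB2HSV);m=(q[...,0]<22)&(q[...,1]>120)&(q[...,2]>60)
    w=np.zeros(m.shape,bool);w[win[0]:win[1],win[2]:win[3]]=1;v,u=np.nonzero(m&w)
    return ray(d,u.mean(),v.mean(),h),(u.min(),u.max(),v.min(),v.max()),np.median(cloud(d)[v,u],0)
d=np.load('pics/wb.npy',allow_pickle=True).item();p,e,c=patch(d,(120,175,222,268),.0805);print('bench patch',p,e,c)
d=shot('wrist');cv2.imwrite('pics/w2.png',d['image'][...,::-1]);np.save('pics/w2.npy',d,allow_pickle=True)
z=s['tcp_pos'][2]+.0155
p,e,c=patch(d,(235,335,220,305),z);print('held',e,c,'tool',M.T@(p-s['tcp_pos']),M.T@(c-s['tcp_pos']))
E
```

```text
8.2 [ 0.55501299 -0.16265934  0.18226697] yaw -25.900489737116022 [-1.95127112e-03  9.94885773e-04 -9.99997601e-01] [ 0.20030221  0.1101464  -2.9630684 ] [-0.00555136 -0.01465097 -0.01535262]
to bay [-0.0005  0.0003  0.    ]
bench patch [0.57860631 0.22014436 0.0805    ] (np.int64(232), np.int64(258), np.int64(131), np.int64(165)) [0.57874034 0.22008557 0.08096553]
held (np.int64(233), np.int64(291), np.int64(249), np.int64(319)) [ 0.55458307 -0.16281882  0.19843546] tool [-0.00080356  0.0003736  -0.01549829] [-0.00035248  0.00033056 -0.01616778]
```

View pics/w2.png

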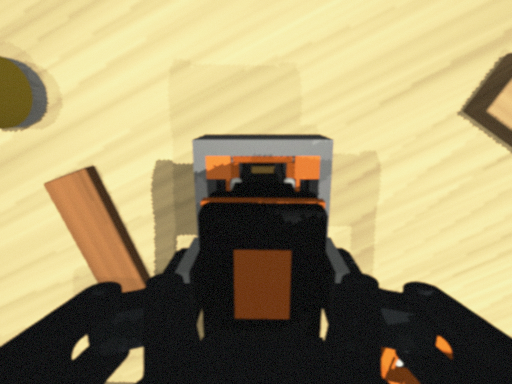

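The held battery's top patch is centred over the bay, with the dock edges at columns 194 and 331 evenly either side. I'll descend to just inside the mouth.

Request:
{"op": "drive_tool", "data": {"plan": [[0,0,0.02,0,0,0,-1],[0,0,0.02,0,0,0,-1],[0,0,0.01,0,0,0,-1],[0,0,0.004,0,0,0,-1],[0,0,0.002,0,0,0,-1],[0,0,0.002,0,0,0,-1],[0,0,0.002,0,0,0,-1],[0,0,0,0,0,0,-1]]}}

```text
t: 9.05
tcp_pos: [0.5557, -0.163, 0.1236]
tool_rot: [0.974, -0.225, 0.0, 0.0]
force: [0.3, 0.3, -3.3]
finger_gap: 0.572
gripper_force: 73.8
```

Request:
{"op": "drive_tool", "data": {"plan": [[0,0,0.002,0,0,0,-1],[0,0,0.002,0,0,0,-1],[0,0,0.002,0,0,0,-1],[0,0,0,0,0,0,-1]]}}

```text
t: 9.45
tcp_pos: [0.5553, -0.1628, 0.117]
tool_rot: [0.974, -0.225, -0.0, -0.0]
force: [-0.6, -0.5, -3.9]
finger_gap: 0.573
gripper_force: 73.8
```

Request:
{"op": "drive_tool", "data": {"plan": [[0,0,0.002,0,0,0,-1],[0,0,0.002,0,0,0,-1],[0,0,0.002,0,0,0,-1],[0,0,0,0,0,0,-1]]}}

```text
t: 9.85
tcp_pos: [0.5554, -0.1629, 0.1109]
tool_rot: [0.974, -0.225, -0.0, -0.0]
force: [0.7, 0.9, -3.1]
finger_gap: 0.574
gripper_force: 73.8
```

Request:
{"op": "drive_tool", "data": {"plan": [[0,0,0.002,0,0,0,-1],[0,0,0.002,0,0,0,-1],[0,0,0.001,0,0,0,-1],[0,0,0,0,0,0,-1]]}}

```text
t: 10.25
tcp_pos: [0.5555, -0.1629, 0.1061]
tool_rot: [0.974, -0.225, -0.0, -0.0]
force: [0.5, 0.5, -3.0]
finger_gap: 0.573
gripper_force: 73.8
```

Request:
{"op": "drive_tool", "data": {"plan": [[0,0,0.001,0,0,0,-1],[0,0,0.001,0,0,0,-1],[0,0,0,0,0,0,-1]]}}

```text
t: 10.55
tcp_pos: [0.5555, -0.1629, 0.1042]
tool_rot: [0.974, -0.225, -0.0, -0.0]
force: [-0.1, 0.0, -3.8]
finger_gap: 0.572
gripper_force: 73.8
```

Request:
{"op": "drive_tool", "data": {"plan": [[0,0,0.001,0,0,0,-1],[0,0,0.001,0,0,0,-1],[0,0,0.001,0,0,0,-1],[0,0,0,0,0,0,-1]]}}

```text
t: 10.95
tcp_pos: [0.5555, -0.1629, 0.1011]
tool_rot: [0.974, -0.225, -0.0, -0.0]
force: [0.2, 0.4, -3.4]
finger_gap: 0.573
gripper_force: 73.8
```

Request:
{"op": "drive_tool", "data": {"plan": [[0,0,0.001,0,0,0,-1],[0,0,0.001,0,0,0,-1],[0,0,0,0,0,0,-1]]}}

```text
t: 11.25
tcp_pos: [0.5555, -0.1629, 0.0992]
tool_rot: [0.974, -0.225, -0.0, -0.0]
force: [-1.1, -1.0, -2.8]
finger_gap: 0.572
gripper_force: 73.8
```

Request:
{"op": "drive_tool", "data": {"plan": [[0,0,0.001,0,0,0,-1],[0,0,0.001,0,0,0,-1],[0,0,0,0,0,0,-1]]}}

```text
t: 11.55
tcp_pos: [0.5555, -0.1629, 0.0971]
tool_rot: [0.974, -0.225, -0.0, -0.0]
force: [-0.3, 0.5, -2.8]
finger_gap: 0.569
gripper_force: 73.8
```

Request:
{"op": "drive_tool", "data": {"plan": [[0,0,0.001,0,0,0,-1],[0,0,0.001,0,0,0,-1],[0,0,0,0,0,0,-1]]}}

```text
t: 11.85
tcp_pos: [0.5557, -0.163, 0.0955]
tool_rot: [0.974, -0.225, 0.0, 0.0]
force: [-0.2, 0.7, -2.5]
finger_gap: 0.573
gripper_force: 74.2
```

Request:
{"op": "drive_tool", "data": {"plan": [[0,0,0.001,0,0,0,-1],[0,0,0,0,0,0,-1]]}}

```text
t: 12.05
tcp_pos: [0.5557, -0.1631, 0.0952]
tool_rot: [0.974, -0.225, 0.0, 0.0]
force: [-1.0, 1.2, 4.2]
finger_gap: 0.574
gripper_force: 74.9
```

Request:
{"op": "drive_tool", "data": {"plan": [[0,0,0.001,0,0,0,-1],[0,0,0,0,0,0,-1]]}}

```text
t: 12.25
tcp_pos: [0.5558, -0.163, 0.0948]
tool_rot: [0.974, -0.225, 0.0, 0.0]
force: [-1.7, 1.5, 8.6]
finger_gap: 0.574
gripper_force: 75.4
```

Request:
{"op": "drive_tool", "data": {"plan": [[-0.0008,0,0,0,0,0,-1],[0,0,0,0,0,0,-1]]}}

```text
t: 12.45
tcp_pos: [0.5557, -0.163, 0.0948]
tool_rot: [0.974, -0.225, 0.001, 0.0]
force: [-0.8, 0.1, 7.1]
finger_gap: 0.578
gripper_force: 75.3
```

Request:
{"op": "drive_tool", "data": {"plan": [[0,0,0.0007,0,0,0,-1],[0,0,0,0,0,0,-1]]}}

```text
t: 12.65
tcp_pos: [0.5556, -0.163, 0.0945]
tool_rot: [0.974, -0.225, 0.001, 0.0]
force: [-2.8, 0.3, 10.4]
finger_gap: 0.568
gripper_force: 75.4
```

```bash
python3 - <<'E'
from h import *
from scipy.spatial.transform import Rotation as R
s=manip.sense();M=R.from_quat(s['tool_rot']).as_matrix()
print('yaw',np.degrees(np.arctan2(M[1,0],M[0,0])),M[:,2],'F tool',M.T@s['force'],'T tool',M.T@s['ft_torque'])
d=shot('wrist');cv2.imwrite('pics/w3.png',d['image'][...,::-1]);np.save('pics/w3.npy',d,allow_pickle=True)
q=cv2.cvtColor(d['image'],cv2.COLOR_RGB2HSV);m=(q[...,0]<22)&(q[...,1]>120)&(q[...,2]>60)
w=np.zeros(m.shape,bool);w[235:335,220:305]=1;v,u=np.nonzero(m&w);print(u.min(),u.max(),v.min(),v.max())
p=M.T@(ray(d,u.mean(),v.mean(),s['tcp_pos'][2]+.0155)-s['tcp_pos']);c=np.median(cloud(d)[v,u],0);print(p,M.T@(c-s['tcp_pos']),c)
P=cloud(d)[v,u];A=np.c_[P[:,:2]-P[:,:2].mean(0),np.ones(len(P))];print('slope',np.linalg.lstsq(A,P[:,2],rcond=None)[0])
E
```

```text
yaw -25.99504659582366 [ 0.00220046 -0.001186   -0.99999688] F tool [ -2.62741068   0.91590064 -10.37336782] T tool [ 0.02541251 -0.46867344  0.01430825]
233 291 249 319
[-0.00083544  0.00039022 -0.0155021 ] [-0.00043208  0.00032338 -0.01618105] [ 0.55507625 -0.16306913  0.11068732]
slope [ 0.28430196 -0.14068721  0.11115344]
```

View pics/w3.png

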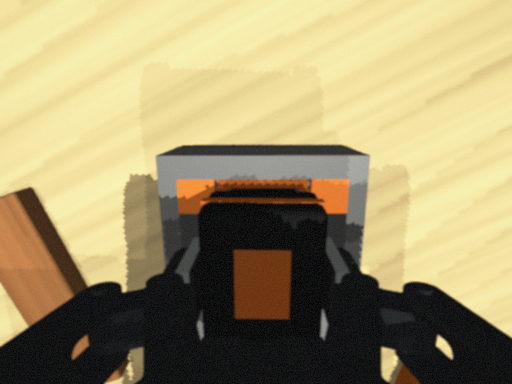

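Request:
{"op": "drive_tool", "data": {"plan": [[-0.0008,0,0.0003,0,0,0,-1],[0,0,0,0,0,0,-1]]}}

```text
t: 12.9
tcp_pos: [0.5556, -0.163, 0.0945]
tool_rot: [0.974, -0.225, 0.002, 0.001]
force: [-0.3, 0.5, 10.9]
finger_gap: 0.574
gripper_force: 75.4
```

Request:
{"op": "drive_tool", "data": {"plan": [[0,0,0.0006,0,0,0,-1],[0,0,0,0,0,0,-1]]}}

```text
t: 13.1
tcp_pos: [0.5555, -0.163, 0.094]
tool_rot: [0.974, -0.225, 0.002, 0.001]
force: [-1.1, 0.6, 11.2]
finger_gap: 0.571
gripper_force: 75.4
```

Request:
{"op": "drive_tool", "data": {"plan": [[0,0,0.0006,0,0,0,-1],[0,0,0,0,0,0,-1]]}}

```text
t: 13.3
tcp_pos: [0.5556, -0.163, 0.0935]
tool_rot: [0.974, -0.225, 0.002, 0.001]
force: [-1.4, 0.4, 11.4]
finger_gap: 0.573
gripper_force: 75.4
```

Request:
{"op": "drive_tool", "data": {"plan": [[0,0,0.0006,0,0,0,-1],[0,0,0,0,0,0,-1]]}}

```text
t: 13.5
tcp_pos: [0.5556, -0.1629, 0.0928]
tool_rot: [0.974, -0.225, 0.002, 0.001]
force: [-1.5, 1.4, 9.8]
finger_gap: 0.572
gripper_force: 75.4
```

Past the peak and the force is falling, so I'll keep going.

Request:
{"op": "drive_tool", "data": {"plan": [[0,0,0.0007,0,0,0,-1],[0,0,0,0,0,0,-1]]}}

```text
t: 13.7
tcp_pos: [0.5555, -0.1629, 0.0917]
tool_rot: [0.974, -0.225, 0.002, 0.0]
force: [-1.2, -0.8, 8.8]
finger_gap: 0.569
gripper_force: 75.4
```

Request:
{"op": "drive_tool", "data": {"plan": [[0,0,0.0007,0,0,0,-1],[0,0,0,0,0,0,-1]]}}

```text
t: 13.9
tcp_pos: [0.5555, -0.1629, 0.0906]
tool_rot: [0.974, -0.225, 0.002, 0.0]
force: [0.3, 0.7, 4.6]
finger_gap: 0.572
gripper_force: 75.0
```

Request:
{"op": "drive_tool", "data": {"plan": [[0,0,0.0005,0,0,0,-1],[0,0,0,0,0,0,-1]]}}

```text
t: 14.1
tcp_pos: [0.5553, -0.1628, 0.0889]
tool_rot: [0.974, -0.225, 0.002, 0.0]
force: [2.4, -0.5, -0.9]
finger_gap: 0.57
gripper_force: 74.3
```

Request:
{"op": "drive_tool", "data": {"plan": [[0,0,0.0005,0,0,0,-1],[0,0,0,0,0,0,-1]]}}

```text
t: 14.3
tcp_pos: [0.5552, -0.1628, 0.0874]
tool_rot: [0.974, -0.225, 0.001, 0.0]
force: [5.0, -1.1, -6.8]
finger_gap: 0.569
gripper_force: 73.7
```

Request:
{"op": "drive_tool", "data": {"plan": [[0,0,0.0005,0,0,0,-1],[0,0,0,0,0,0,-1]]}}

```text
t: 14.5
tcp_pos: [0.5552, -0.1628, 0.0873]
tool_rot: [0.974, -0.225, 0.001, 0.0]
force: [4.8, -1.8, -6.4]
finger_gap: 0.572
gripper_force: 73.6
```

Request:
{"op": "drive_tool", "data": {"plan": [[0.0012,0,0.0006,0,0,0,-1],[0,0,0.0006,0,0,0,-1],[0,0,0,0,0,0,-1]]}}

```text
t: 14.8
tcp_pos: [0.5555, -0.1628, 0.0871]
tool_rot: [0.974, -0.225, 0.0, 0.0]
force: [2.6, -0.7, 3.2]
finger_gap: 0.577
gripper_force: 74.7
```

Request:
{"op": "drive_tool", "data": {"plan": [[0,0,0.0006,0,0,0,-1],[0,0,0,0,0,0,-1]]}}

```text
t: 15.0
tcp_pos: [0.5555, -0.1628, 0.0868]
tool_rot: [0.974, -0.225, 0.001, 0.0]
force: [1.9, -0.0, 6.7]
finger_gap: 0.571
gripper_force: 75.2
```

Request:
{"op": "drive_tool", "data": {"plan": [[0,0,-0.001,0,0,0,-1],[0,0,0,0,0,0,1],[0,0,0,0,0,0,1],[0,0,0,0,0,0,1],[0,0,0,0,0,0,1],[0,0,0,0,0,0,1]]}}

```text
t: 15.6
tcp_pos: [0.5548, -0.1626, 0.0866]
tool_rot: [0.974, -0.225, -0.001, -0.0]
force: [-0.3, 0.2, 0.2]
finger_gap: 1.001
gripper_force: 0.0
```

Request:
{"op": "drive_tool", "data": {"plan": [[0,0,-0.005,0,0,0,1],[0,0,-0.02,0,0,0,1],[0,0,-0.04,0,0,0,1],[0,0,-0.04,0,0,0,1],[0,0,-0.035,0,0,0,1],[-0.034,0.014,-0.02,0,0,0,1],[0,0,0,0,0,0,1],[0,0,0,0,0,0,1],[0,0,0,0,0,0,1]]}}

```text
t: 16.5
tcp_pos: [0.5188, -0.1605, 0.2464]
tool_rot: [0.974, -0.225, -0.0, -0.0]
force: [-0.1, 0.3, 0.7]
finger_gap: 1.002
gripper_force: 0.0
```

```bash
python3 - <<'E'
from h import *
from scipy.spatial.transform import Rotation as R
s=manip.sense();M=R.from_quat(s['tool_rot']).as_matrix();print(s['t'],s['tcp_pos'],'yaw',np.degrees(np.arctan2(M[1,0],M[0,0])),M[:,2])
d=shot('wrist');cv2.imwrite('pics/w4.png',d['image'][...,::-1]);np.save('pics/w4.npy',d,allow_pickle=True)
P=cloud(d);Z=P[...,2];m=(Z>.09)&(Z<.12)&(d['z_map']>0);m[250:]=0
n,l,st,_=cv2.connectedComponentsWithStats(m.astype(np.uint8));k=1+st[1:,4].argmax();v,u=np.nonzero(l==k)
e=cv2.erode((l==k).astype(np.uint8),np.ones((9,9)))>0
print('top z',np.percentile(Z[e],[5,50,95]),st[k])
A=np.c_[P[e][:,:2]-P[e][:,:2].mean(0),np.ones(e.sum())];print('fit',np.linalg.lstsq(A,P[e][:,2],rcond=None)[0])
p=np.array([ray(d,a,b,.102) for a,b in zip(u,v)])[:,:2];print(cv2.minAreaRect((p*1000).astype(np.float32)))
q=cv2.cvtColor(d['image'],cv2.COLOR_RGB2HSV);g=(q[...,0]>45)&(q[...,0]<85)&(q[...,1]>90)&(Z>.06);g[:180]=0;g[240:]=0;g[:,:215]=0;g[:,290:]=0
n,l,st,ce=cv2.connectedComponentsWithStats(g.astype(np.uint8));k=1+st[1:,4].argmax();e=cv2.erode((l==k).astype(np.uint8),np.ones((5,5)))>0
bz=np.median(Z[e]);b=ray(d,*ce[k],bz);print('btn',ce[k],st[k],bz,np.percentile(Z[e],[5,95]),b)
for name,t in(('seen',b),('model',np.array([.4915,-.1319,bz]))): print(name,M.T@(t-s['tcp_pos']))
t=(Z>.05)&(Z<.066)&(q[...,1]<50);print('docktop',np.median(Z[t]))
E
```

```text
16.5 [ 0.5187697  -0.16049418  0.24643026] yaw -26.00825206516825 [-1.20287484e-04  2.48961435e-04 -9.99999962e-01]
top z [0.10186721 0.10303513 0.10422526] [ 216  114   60   73 4217]
fit [-0.00207272 -0.0029881   0.10302768]
((554.5753784179688, -162.8545684814453), (49.75239181518555, 61.15623092651367), 63.91936111450195)
btn [248.69758813 216.48237477] [236 204  26  26 539] 0.0718025751960436 [0.07060198 0.07291491] [ 0.49263621 -0.13314388  0.07180258]
seen [-0.03544216 -0.01309115  0.17463763]
model [-0.03700874 -0.01371084  0.17463808]
docktop 0.06058642187007679
```

View pics/w4.png

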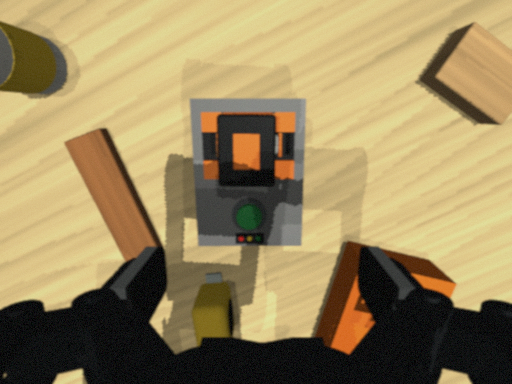

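The battery is seated: its top is flat at 0.103 and centred in the bay, with the clip past its peak. The button is at (249,216), with its cap top at about 0.0715. Next I'll shut the fingers and approach the button.

Request:
{"op": "drive_tool", "data": {"plan": [[-0.036,-0.0133,0,0,0,0,-1],[0,0,0.02,0,0,0,-1],[0,0,0.03,0,0,0,-1],[0,0,0.03,0,0,0,-1],[0,0,0.03,0,0,0,-1],[0,0,0.02,0,0,0,-1],[0,0,0.012,0,0,0,-1],[0,0,0.008,0,0,0,-1],[0,0,0,0,0,0,-1],[0,0,0,0,0,0,-1]], "newtons": 30}}

```text
t: 17.55
tcp_pos: [0.4926, -0.133, 0.0972]
tool_rot: [0.974, -0.225, 0.001, 0.0]
force: [0.8, 0.0, -0.8]
finger_gap: -0.001
gripper_force: 0.0
```

Request:
{"op": "drive_tool", "data": {"plan": [[0,0,0.001,0,0,0,-1],[0,0,0.001,0,0,0,-1],[0,0,0,0,0,0,-1]]}}

```text
t: 17.85
tcp_pos: [0.4923, -0.1329, 0.0953]
tool_rot: [0.974, -0.225, 0.001, 0.0]
force: [-0.2, -0.1, -0.3]
finger_gap: -0.001
gripper_force: 0.0
```

Request:
{"op": "drive_tool", "data": {"plan": [[0,0,0.002,0,0,0,-1],[0,0,0.002,0,0,0,-1],[0,0,0.002,0,0,0,-1],[0,0,0.001,0,0,0,-1],[0,0,0,0,0,0,-1]]}}

```text
t: 18.35
tcp_pos: [0.4918, -0.1327, 0.0875]
tool_rot: [0.974, -0.225, -0.0, -0.0]
force: [0.6, -0.0, 1.1]
finger_gap: 0.002
gripper_force: 0.0
```

Request:
{"op": "drive_tool", "data": {"plan": [[0,0,0.001,0,0,0,-1],[0,0,0,0,0,0,-1]]}}

```text
t: 18.55
tcp_pos: [0.492, -0.1327, 0.0867]
tool_rot: [0.974, -0.225, -0.0, -0.0]
force: [-0.6, 0.2, 0.4]
finger_gap: -0.001
gripper_force: 0.0
```

Request:
{"op": "drive_tool", "data": {"plan": [[0,0,0.001,0,0,0,-1],[0,0,0,0,0,0,-1]]}}

```text
t: 18.75
tcp_pos: [0.492, -0.1327, 0.0857]
tool_rot: [0.974, -0.225, -0.0, -0.0]
force: [-0.9, 0.1, -0.7]
finger_gap: 0.003
gripper_force: 0.0
```

Request:
{"op": "drive_tool", "data": {"plan": [[0,0,0.001,0,0,0,-1],[0,0,0,0,0,0,-1]]}}

```text
t: 18.95
tcp_pos: [0.4921, -0.1328, 0.0851]
tool_rot: [0.974, -0.225, 0.0, 0.0]
force: [-0.3, -0.0, 3.3]
finger_gap: 0.006
gripper_force: 1.9
```

Request:
{"op": "drive_tool", "data": {"plan": [[0,0,0.0007,0,0,0,-1],[0,0,0,0,0,0,-1]]}}

```text
t: 19.15
tcp_pos: [0.4921, -0.1328, 0.0846]
tool_rot: [0.974, -0.225, 0.0, 0.0]
force: [-2.5, -0.2, 6.0]
finger_gap: 0.001
gripper_force: 3.4
```

Request:
{"op": "drive_tool", "data": {"plan": [[0,0,0.0007,0,0,0,-1],[0,0,0,0,0,0,-1]]}}

```text
t: 19.35
tcp_pos: [0.4921, -0.1328, 0.0841]
tool_rot: [0.974, -0.225, 0.0, 0.0]
force: [-1.7, 0.6, 8.6]
finger_gap: -0.002
gripper_force: 4.2
```

Request:
{"op": "drive_tool", "data": {"plan": [[0,0,0.0005,0,0,0,-1],[0,0,0,0,0,0,-1]]}}

```text
t: 19.55
tcp_pos: [0.4921, -0.1329, 0.0837]
tool_rot: [0.974, -0.225, 0.0, 0.0]
force: [-0.5, 0.6, 8.4]
finger_gap: 0.001
gripper_force: 4.4
```

Request:
{"op": "drive_tool", "data": {"plan": [[0,0,0.0005,0,0,0,-1],[0,0,0,0,0,0,-1]]}}

```text
t: 19.75
tcp_pos: [0.492, -0.1329, 0.0832]
tool_rot: [0.974, -0.225, 0.0, 0.0]
force: [-1.5, 0.2, 8.4]
finger_gap: -0.001
gripper_force: 4.4
```

Request:
{"op": "drive_tool", "data": {"plan": [[0,0,0.0005,0,0,0,-1],[0,0,0,0,0,0,-1]]}}

```text
t: 19.95
tcp_pos: [0.492, -0.1329, 0.0827]
tool_rot: [0.974, -0.225, 0.0, 0.0]
force: [-1.2, 0.2, 8.3]
finger_gap: -0.001
gripper_force: 4.1
```

Request:
{"op": "drive_tool", "data": {"plan": [[0,0,0.0006,0,0,0,-1],[0,0,0,0,0,0,-1]]}}

```text
t: 20.15
tcp_pos: [0.492, -0.1329, 0.082]
tool_rot: [0.974, -0.225, 0.0, 0.0]
force: [-1.4, 0.4, 6.4]
finger_gap: 0.001
gripper_force: 3.4
```

Request:
{"op": "drive_tool", "data": {"plan": [[0,0,0.0006,0,0,0,-1],[0,0,0,0,0,0,-1]]}}

```text
t: 20.35
tcp_pos: [0.492, -0.1329, 0.0812]
tool_rot: [0.974, -0.225, 0.0, 0.0]
force: [-0.9, -0.5, 5.4]
finger_gap: -0.002
gripper_force: 2.6
```

Request:
{"op": "drive_tool", "data": {"plan": [[0,0,0.0005,0,0,0,-1],[0,0,0,0,0,0,-1]]}}

```text
t: 20.55
tcp_pos: [0.492, -0.1329, 0.0804]
tool_rot: [0.974, -0.225, 0.0, 0.0]
force: [-0.5, -1.0, 3.1]
finger_gap: 0.001
gripper_force: 1.7
```

Request:
{"op": "drive_tool", "data": {"plan": [[0,0,0.0005,0,0,0,-1],[0,0,0,0,0,0,-1]]}}

```text
t: 20.75
tcp_pos: [0.492, -0.1329, 0.0803]
tool_rot: [0.974, -0.225, 0.0, 0.0]
force: [-1.9, -0.7, 7.5]
finger_gap: 0.001
gripper_force: 4.0
```

Request:
{"op": "drive_tool", "data": {"plan": [[0,0,0.0004,0,0,0,-1],[0,0,0,0,0,0,-1]]}}

```text
t: 20.95
tcp_pos: [0.492, -0.1329, 0.0802]
tool_rot: [0.974, -0.225, 0.0, 0.0]
force: [-0.9, 0.1, 10.5]
finger_gap: 0.0
gripper_force: 5.4
```

The button is at its end stop, so I'll let it go.

Request:
{"op": "drive_tool", "data": {"plan": [[0,0,-0.003,0,0,0,-1],[0,0,-0.005,0,0,0,-1],[0,0,-0.02,0,0,0,-1],[0,0,-0.04,0,0,0,-1],[0,0,-0.04,0,0,0,-1],[0,0,-0.03,0,0,0,-1],[0,0,-0.02,0,0,0,-1],[0,0,0,0,0,0,-1],[0,0,0,0,0,0,-1]]}}

```text
t: 21.85
tcp_pos: [0.4917, -0.1325, 0.2368]
tool_rot: [0.974, -0.225, -0.0, -0.0]
force: [-0.5, -0.3, 0.8]
finger_gap: 0.0
gripper_force: 0.0
```

```bash
python3 - <<'E'
from h import *
s=manip.sense();print(s['t'],s['tcp_pos'],s['force'])
d=shot('wrist');P=cloud(d);Z=P[...,2];q=cv2.cvtColor(d['image'],cv2.COLOR_RGB2HSV)
m=(Z>.09)&(Z<.12)&(d['z_map']>0);m[230:]=0;e=cv2.erode(m.astype(np.uint8),np.ones((9,9)))>0
print('battery top',np.median(Z[e]),np.median(P[e],0),e.sum())
g=(q[...,0]>45)&(q[...,0]<85)&(q[...,1]>90)&(Z>.06)&(Z<.09);e=cv2.erode(g.astype(np.uint8),np.ones((5,5)))>0
print('btn',np.median(P[e],0),e.sum())
if abs(np.median(Z[m])-.103)<.004: print(manip.sign_off())
E
```

```text
21.85 [ 0.49172561 -0.13249539  0.23682422] [-0.5331835  -0.27384162  0.75572424]
battery top 0.10299077664863376 [ 0.55783268 -0.16293148  0.10299078] 2937
btn [ 0.492372   -0.13276804  0.07180997] 397
the job is handed in; nothing more can be done
None
```

The battery is snapped home in the grey dock (its top measures 103 mm above the bench), the charge button was pressed past its click to its stop and has sprung back up, and the job was handed in at about 22 s with the arm clear.

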